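# Load the hull curing bench, unlock and switch it on

### The arm

A 7-joint arm with a two-finger parallel gripper is mounted at the origin on the work surface. World frame = base frame: x ahead of the robot, y to its left, z up, the work surface at z = 0. Lengths are in m, angles in rad, forces in N, time in s.
With the tool pointing down it reaches from about 0.4 to 0.9 m from the base axis. Payload 5.6 kg.
Tool frame: the origin (TCP) lies midway between the tips of the shut fingers; the grasp point (between the pads) lies 19 mm behind it; y points along the fingers, z is the direction in which the jaws open and shut, and the axes are right-handed (so a half turn about y gives the same grasp; the last joint's range is limited). The gripper opens to 92 mm and grips with 3 to 60 N. Pads are 20 mm wide; open, the fingers measure 128 mm over their backs; the gripper's body (75 mm by 189 mm) begins 69 mm behind the grasp point.
Start: joints at [1.114, 0.468, -0.012, 1.603, 0.006, 1.071, -0.056], TCP at [0.261, -0.595, 0.177] pointing down, gripper open.
Joint ranges: [-2.53, 2.53], [-0.31, 2.02], [-1.57, 1.55], [0.28, 2.44], [-1.29, 4.43], [0.15, 1.84], [-2.92, 2.92]. Speed limits (rad/s): [2.57, 2.57, 3.14, 3.14, 3.14, 3.14, 3.14].

### API

Orientations are given as a 3x3 rotation matrix whose columns are the frame's x, y, z axes.
In Python, from station import env, effector, solver, viewer, workorder, search_frame, tip_of gives the robot as it stands. Calls block until the motion is done:
- env.reach(position, orientation): joint-space move of the TCP to a pose.
- env.movel(position, frame=None, rate=0.15): straight line of the TCP; frame=None keeps the orientation; rate is the mean speed in m/s.
- env.goto_joints(angles): joint-space move.
- effector.release() and effector.grasp(squeeze=None): open the fingers fully, or close them until they stop; squeeze is the grip in N (None keeps the last).
- env.pause(seconds).
- solver.inverse_kinematics(position, orientation): joint angles nearest the present ones, or None.
- env.sense(): the state.
- viewer.read_camera(name): name is "scene" or "top" or "wrist"; returns (picture, depth): 400x640x3 uint8, red, green, blue; 400x640 float32, m along the optical axis (not along the pixel's ray), 0 where there is no reading.
- viewer.camera_info(name): a dict with "intrinsics" (3x3 intrinsics, pixels), "eye" and "rotation" of the camera in the world; the wrist camera has in their place "T_tool_cam" (4x4, takes a point from camera to tool coordinates, whose origin is the TCP and whose axes are the tool frame's). Camera axes: x right, y up, looking along -z (the intrinsics and any distortion apply to the point x, -y, -z); pixel columns grow to the right and rows downward; lengths in m; the calibration is good to about 2 mm. A picture is of the moment at which its call begins: read the wrist's pose just before it. camera_info takes no time and is no camera call.
A pose or a line that the arm cannot do raises env.PlanningError and nothing moves.
- workorder.finish_job(): hands the job in, once; it reports no verdict.
Trained networks look in the newest picture that a camera, given by its name, has taken for a name from the list of things; names that differ only in an ending like _2 or _b are one class to them, and where a whole thing is asked for, a point or a joint stands for the part that bears it (a point fixed in the world has none). Each returns a list of dicts, best first, with "score" (0 to 1); they miss things now and then, are a little off and sometimes report something else, mostly with a low value. They report only what shows in the picture. A call takes as long as a camera call. They do not tell look-alikes from the thing itself.
- search_frame(camera, name): "at" ([x, y, z] in m, in world coordinates, good to about 4 mm: the middle of the surface that is visible of it).
- tip_of(camera, name): "at" ([x, y, z] in m, in world coordinates, good to about 4 mm: a listed point, or the origin of a listed thing).
The state is a dict: "t": time; "joint_positions": joint angles; "joint_velocities": joint speeds; "tau": joint torques, N m; "ee_pos": TCP position; "tcp_rot": TCP orientation; "wrist_force": force on the tool from outside, world axes, zero at the start; "moment": the same for the moment, N m; "gripper_width": finger opening in m.
Only numpy, scipy, OpenCV 4.12 (cv2) and the standard library are available. Lean on these libraries where they do the work, as an engineer would, in place of code of your own. Each camera call takes 0.05 s, during which the arm holds its last target.

### The job

Load every walnut hull on the desk into the curing bench, each flat in a lane of its own and slid bow first under the hood until it is fully home against the back stop. Only when all are in, slide the switch box's lock tab all the way aside, press the raised far half of the black rocker fully down to switch the bench on, then slide the lock tab all the way back over the rocker. Leave the lighthouse, the bottle, the tweezers and the keel strip where they are.

Things in the scene. Friction and masses are not known exactly. Their poses are not given: they have to be found in the camera images.
- hull0: walnut model-ship hull, keel down, solid, flat-bottomed: 110 mm long (x, bow to +x), 32 mm wide (y), straight sides 26 mm high, low deckhouses up to 31 mm. The last 16 mm taper to a vertical bow edge; stern square. About 90 g. Origin: centre of underside, stern at x = -55, bow edge at +55 mm. Two or three hulls are there; an absent one reads None from the start
- hull1: walnut model-ship hull, keel down, solid, flat-bottomed: 110 mm long (x, bow to +x), 32 mm wide (y), straight sides 26 mm high, low deckhouses up to 31 mm. The last 16 mm taper to a vertical bow edge; stern square. About 90 g. Origin: centre of underside, stern at x = -55, bow edge at +55 mm. Two or three hulls are there; an absent one reads None from the start
- hull2: walnut model-ship hull, keel down, solid, flat-bottomed: 110 mm long (x, bow to +x), 32 mm wide (y), straight sides 26 mm high, low deckhouses up to 31 mm. The last 16 mm taper to a vertical bow edge; stern square. About 90 g. Origin: centre of underside, stern at x = -55, bow edge at +55 mm. Two or three hulls are there; an absent one reads None from the start
- hull0_bow (a point): the bow edge of hull0, 55 mm ahead of its origin, 13 mm above its underside
- hull1_bow (a point): the bow edge of hull1, 55 mm ahead of its origin, 13 mm above its underside
- hull2_bow (a point): the bow edge of hull2, 55 mm ahead of its origin, 13 mm above its underside
- bench: curing bench, fixed: grey tray 220 (x) by 190 mm (y), low dark hood over its far part. Origin: centre of underside; x runs along the lanes towards the hood. Tray floor 6 mm above the desk. Four ribs, tops 14 mm above the desk, run the full length (inner two 18 mm wide) and bound three 42 mm wide lanes centred at y = -60, 0, +60 mm. Open apron: x = -110 to +24 mm, then the hood
- hood_mouth (a point): middle of the hood's open mouth, on the tray floor: bench x = +24, y = 0, 6 mm above the desk. The hood runs from here to bench x = +110 mm; its mouth is open across all lanes and clear up to 52 mm above the desk, its top is 78 mm above the desk
- back_stop (a point): middle of the back stop (the inner face of the hood's rear wall), on the tray floor: bench x = +104, y = 0. A hull fully home touches the stop with its bow, and its stern still sticks out 30 mm in front of the hood
- switchbox: dented grey steel switch box, fixed, 120 mm (x) by 160 mm (y), top 70 mm above the desk. Origin: centre of its underside. Two rails on its top, at x = -36 and +36 mm, tops 90 mm above the desk, run along y and carry the lock tab; the black rocker lies between them, centred at x = 0, y = -38 mm
- tab (a joint): lock tab, a steel plate 78 mm (x) by 44 mm (y) that slides on the rails along the switch box's +y: 0 m = right over the rocker, covering it; 0.072 m = at the end of its travel, rocker fully uncovered. Friction 1.5 N, stays where it is left
- tab_fin (a point): top centre of the grey upright fin on the middle of the lock tab, 119 mm above the desk; the fin is 36 mm long (box x), 12 mm thick (box y) and 24 mm high above the plate, whose top is 95 mm above the desk. It moves with the tab
- rocker (a joint): black rocker switch, 56 mm long (box x), 34 mm wide (box y), tilting about its middle on a hinge along box y, 78 mm above the desk: 0 rad = off, far half (box +x) raised; 0.4 rad = on, far half down and near half raised. Stays where it is left; about 2 to 5 N on the far half tips it
- rocker_far (a point): point on the upper face of the rocker's far half, 19 mm from its middle (carries a small white line), where to press; about 91 mm above the desk when off, 83 mm when on. It moves with the rocker
- lighthouse: bystander: white porcelain lighthouse model with a chipped foot, 137 mm high, foot 68 mm across; origin under its centre
- poison_bottle: bystander: blue glass poison bottle, 127 mm high, 54 mm across; origin under its centre
- tweezers: bystander: long brass tweezers lying flat, 160 mm long (x), 22 mm wide, 10 mm high; origin at the middle of the underside
- keel_strip: bystander: walnut keel strip, 180 mm long (x), 12 mm wide, 10 mm high; origin at the middle of the underside
Mind the look-alikes: they are no part of the job. Leave any purple look-alike of the switchbox alone. What is shaped like the hull1 but white is not meant.

How it is judged:
On the way, in this order (a step that is already met when the one before it is completed fails the run):
1. every hull is home under the hood, with the rocker still off and the tab still over it (x of each of hull0_bow, hull1_bow, hull2_bow in the frame of bench above 0.096 m and z of each of hull0, hull1, hull2 in the frame of bench below 0.012 m and x of each of hull0, hull1, hull2 in the frame of bench below 0.06 m and angle between each of hull0, hull1, hull2's own z axis and vertical below 0.12 rad and y of hull0 in the frame of bench between -0.085 and 0.085 m and y of hull1 in the frame of bench between -0.085 and 0.085 m and y of hull2 in the frame of bench between -0.085 and 0.085 m and value of joint tab below 0.02 m and value of joint rocker below 0.15 rad), for 0.2 s.
2. the lock tab is slid aside (value of joint tab above 0.055 m), for 0.2 s.
3. the rocker is switched on (value of joint rocker above 0.3 rad), for 0.2 s.
4. the lock tab is back over the rocker (value of joint tab below 0.012 m), for 0.2 s.
At the end, for the whole second after the job is handed in: Every hull present lies flat and upright on the tray floor in its lane, bow first, its bow edge within 8 mm of the back stop, at rest; the rocker is on (over 0.3 rad) and the lock tab is back over it (under 12 mm from closed) (x of each of hull0_bow, hull1_bow, hull2_bow in the frame of bench above 0.096 m and z of each of hull0, hull1, hull2 in the frame of bench below 0.012 m and x of each of hull0, hull1, hull2 in the frame of bench below 0.06 m and angle between each of hull0, hull1, hull2's own z axis and vertical below 0.12 rad and y of hull0 in the frame of bench between -0.085 and 0.085 m and y of hull1 in the frame of bench between -0.085 and 0.085 m and y of hull2 in the frame of bench between -0.085 and 0.085 m and linear speed of each of hull0, hull1, hull2 below 0.02 m/s and value of joint tab below 0.012 m and value of joint rocker above 0.3 rad); the robot touches nothing.
It fails at once if the lighthouse is moved by more than 40 mm (distance of lighthouse from where it was at the start of the episode above 0.04 m).
It fails at once if the poison bottle is moved by more than 40 mm (distance of poison_bottle from where it was at the start of the episode above 0.04 m).
It fails at once if the tweezers is moved by more than 40 mm (distance of tweezers from where it was at the start of the episode above 0.04 m).
It fails at once if the keel strip is moved by more than 40 mm (distance of keel_strip from where it was at the start of the episode above 0.04 m).
Of hull0, hull1, hull2 only 2 to 3 are there at a start; the rules pass over those that are not, and their reading is None.
At some moment in a run one of hull0, hull1, hull2 may be knocked a few centimetres aside while the robot is not near it.
Once in a run the grip may slacken for a moment while it holds something.
It also fails if it takes over 210 s, if anything falls off the work surface, if the arm or the gripper's body presses on something with over 40 N, if the wrist force passes 120 N, or if a joint passes its speed limit or range.

## Working session

There is one attempt and no reset: what is moved stays moved. The work goes in short steps, each a Python script; the robot and the scene stay as the last script left them, time stands still between calls to the robot, and variables do not carry over. Pictures are saved under pics/ and viewed, and the job is handed in when it is done.

```bash
ls; mkdir -p pics; python3 - <<'E'
from station import env, effector, solver, viewer, workorder, search_frame, tip_of
import cv2,numpy as np
s=env.sense();print(s)
for c in ("scene","top","wrist"):
    p,d=viewer.read_camera(c);cv2.imwrite(f"pics/{c}0.png",p[:,:,::-1]);np.save(f"pics/{c}0d.npy",d)
    print(c,{k:np.round(v,4).tolist() for k,v in viewer.camera_info(c).items()})
    if c!="wrist":
        for n in ("hull0","bench","switchbox","tab_fin","rocker_far","hood_mouth","back_stop","hull0_bow","lighthouse","poison_bottle","tweezers","keel_strip"):
            print(n,[(np.round(x["at"],3).tolist(),round(x["score"],2)) for x in tip_of(c,n)])
E
```

```text
pics
{'t': 0.0, 'joint_positions': array([ 1.11400058,  0.46835448, -0.0115948 ,  1.60359329,  0.00601231,
        1.07142476, -0.05627915]), 'joint_velocities': array([-0.00157238, -0.0004126 ,  0.0005781 , -0.00021716, -0.00175551,
        0.00014347, -0.00116906]), 'tau': array([-4.44100488e-04, -5.20574963e+01, -1.29052653e-02, -2.43746048e+01,
       -5.66587632e-02,  1.72456977e-02,  1.87903374e-04]), 'ee_pos': array([ 0.26102197, -0.59458675,  0.1756677 ]), 'tcp_rot': array([[-9.15619052e-01, -8.25287352e-04,  4.02046104e-01],
       [-4.02046928e-01,  1.53834142e-03, -9.15617770e-01],
       [ 1.37163592e-04, -9.99998476e-01, -1.74033895e-03]]), 'wrist_force': array([0.23519626, 0.30564035, 0.67927327]), 'moment': array([-0.01448727, -0.00042819,  0.03326058]), 'gripper_width': 0.09214306306345489}
scene {'intrinsics': [[413.8178, 0.0, 325.5889], [0.0, 413.8178, 205.6292], [0.0, 0.0, 1.0]], 'eye': [1.4898, 0.1443, 0.866], 'rotation': [[-0.1637, -0.6175, 0.7693], [0.9864, -0.1113, 0.1206], [0.0111, 0.7787, 0.6274]]}
hull0 [([0.599, -0.275, -0.003], 0.76), ([0.676, 0.386, 0.002
[... 1071 characters left out ...]
.315, 0.0], 0.92), ([0.484, 0.326, 0.001], 0.86), ([0.446, -0.219, 0.003], 0.16)]
tab_fin [([0.273, 0.278, 0.117], 0.98), ([0.479, 0.298, 0.12], 0.75)]
rocker_far []
hood_mouth [([0.578, -0.028, 0.006], 0.89)]
back_stop []
hull0_bow [([0.658, -0.274, 0.014], 0.89), ([0.579, -0.027, 0.011], 0.5)]
lighthouse [([0.764, -0.222, -0.002], 0.61)]
poison_bottle [([0.756, 0.237, 0.0], 0.8)]
tweezers [([0.678, 0.39, 0.0], 0.69)]
keel_strip [([0.798, -0.016, 0.003], 0.62)]
wrist {'intrinsics': [[297.5303, 0.0, 317.9932], [0.0, 297.5303, 199.9012], [0.0, 0.0, 1.0]], 'T_tool_cam': [[0.0004, -0.9571, -0.2899, -0.0812], [-0.0, 0.2899, -0.9571, -0.2073], [1.0, 0.0004, 0.0001, 0.0001], [0.0, 0.0, 0.0, 1.0]]}
```

View pics/scene0.png

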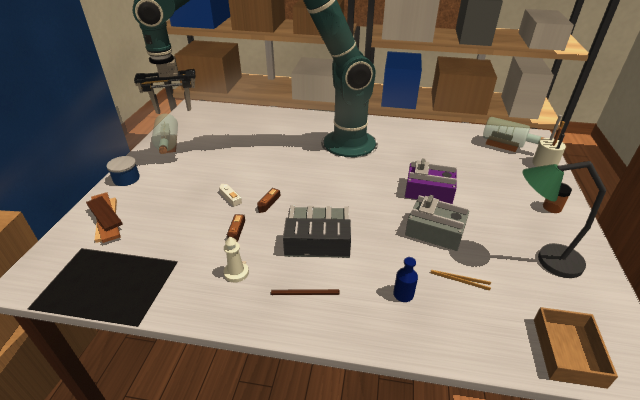

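View pics/top0.png

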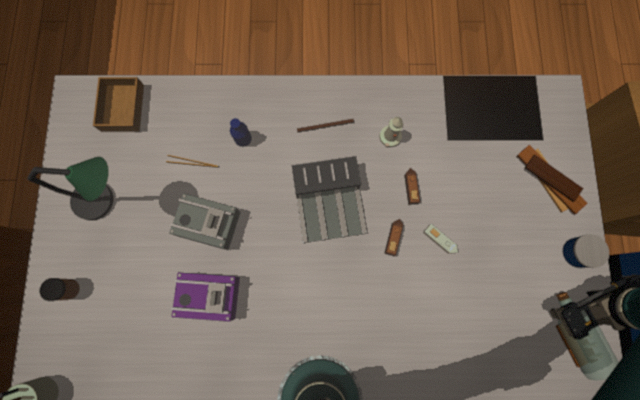

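Top view: walnut hulls are at (395,237) and (412,187). The look-alikes are a white hull at (440,238) and loose brown planks at (550,180). The grey switch box is at (203,221), with a purple look-alike at (205,297). The bench is at (330,198). I'll measure poses from depth next.

```bash
cat > h.py <<'E'
from station import env, effector, solver, viewer, workorder, search_frame, tip_of
import cv2,numpy as np
def cloud(c,save=None):
    s=env.sense() if c=="wrist" else None
    p,d=viewer.read_camera(c); i=viewer.camera_info(c); K=i["intrinsics"]
    if c=="wrist":
        T=np.eye(4);T[:3,:3]=s["tcp_rot"];T[:3,3]=s["ee_pos"];T=T@i["T_tool_cam"];R,e=T[:3,:3],T[:3,3]
    else: R,e=i["rotation"],i["eye"]
    v,u=np.mgrid[:400,:640]
    P=np.stack([(u-K[0,2])/K[0,0]*d,-(v-K[1,2])/K[1,1]*d,-d],-1)@np.array(R).T+e
    P[d==0]=np.nan
    if save: cv2.imwrite(f"pics/{save}.png",p[:,:,::-1])
    return p,d,P
def rect(xy):
    (c,(w,h),a)=cv2.minAreaRect(xy.astype(np.float32)*1000)
    if w<h: w,h,a=h,w,a+90
    return np.round(np.array(c)/1000,4),round(w,1),round(h,1),round((a+90)%180-90,2)
def near(P,c,r,z0,z1):
    with np.errstate(invalid='ignore'):
        return (np.hypot(P[...,0]-c[0],P[...,1]-c[1])<r)&(P[...,2]>z0)&(P[...,2]<z1)
def down(yaw):
    "tool y down; jaw-opening axis z at world yaw"
    z=np.array([np.cos(yaw),np.sin(yaw),0]);y=np.array([0,0,-1.]);return np.stack([np.cross(y,z),y,z],1)
E
python3 - <<'E'
from h import *
P=cloud("top")[2]
for n,c,r,z0,z1 in [("hullA",(.447,-.219),.075,.018,.04),("hullB",(.6,-.276),.075,.018,.04),("white",(.44,-.355),.075,.018,.04),("hood",(.62,-.02),.2,.07,.09),("ribs",(.55,-.03),.17,.011,.02),("tray",(.55,-.03),.17,.003,.009),("box",(.484,.328),.13,.06,.075),("tabplate",(.484,.328),.13,.092,.1),("fin",(.484,.328),.13,.108,.13)]:
    m=near(P,c,r,z0,z1);print(n,m.sum(),rect(P[m][:,:2]),P[m].mean(0).round(4))
q=cv2.imread("pics/top0.png")
cv2.imwrite("pics/crop0.png",cv2.resize(q[130:270,160:460],None,fx=2.6,fy=2.6,interpolation=cv2.INTER_CUBIC))
for h in (down(0),):
  for pos in [(.48,-.27,.3),(.5,-.02,.3),(.43,.3,.35)]:
    print(solver.inverse_kinematics(np.array(pos),h))
E
```

```text
hullA 392 (array([ 0.4458, -0.2203]), 107.5, 32.2, -16.69) [ 0.4427 -0.2192  0.0263]
hullB 371 (array([ 0.599 , -0.2793]), 108.2, 33.1, 5.51) [ 0.5949 -0.2789  0.0264]
white 408 (array([ 0.4366, -0.3577]), 108.6, 33.3, 48.29) [ 0.4381 -0.3544  0.0263]
hood 1831 (array([ 0.6192, -0.0211]), 189.6, 86.9, -81.63) [ 0.6188 -0.0206  0.0739]
ribs 878 (array([ 0.515 , -0.0365]), 189.7, 143.1, -81.54) [ 0.5137 -0.0361  0.0139]
tray 1905 (array([ 0.5487, -0.0359]), 329.3, 322.8, 19.62) [ 0.5188 -0.0365  0.0055]
box 1716 (array([0.4886, 0.3265]), 162.9, 120.2, 74.53) [0.4878 0.3312 0.0692]
tabplate 343 (array([0.4884, 0.3266]), 138.2, 77.3, 74.06) [0.478  0.2932 0.0946]
fin 71 (array([0.4794, 0.293 ]), 36.1, 13.4, -15.47) [0.4788 0.2919 0.1173]
[ 0.77956064  0.22630609 -0.3896259   1.67426198  0.08967654  1.258652
  0.37132023]
[ 0.53250914  0.15628471 -0.62066352  1.77225643  0.09575082  1.2432507
 -0.11325416]
[ 0.26319947  0.31435547 -1.15839947  1.62323723  0.29177102  1.39630356
 -0.92853069]
```

View pics/crop0.png

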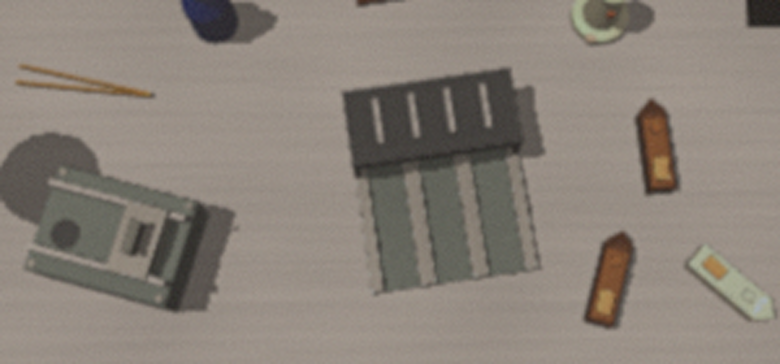

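```bash
python3 - <<'E'
from h import *
import math
for yaw in (math.radians(98.4),math.radians(-81.6)):
    q=solver.inverse_kinematics(np.array([.50,-.13,.30]),down(yaw)); print(yaw,q)
env.reach(np.array([.50,-.13,.30]),down(math.radians(98.4 if False else -81.6)))
p,d,P=cloud("wrist","w1")
print(env.sense()["ee_pos"],env.sense()["joint_positions"].round(2))
for n,c,r,z0,z1 in [("hullA",(.447,-.219),.075,.018,.04),("hullB",(.6,-.276),.075,.018,.04),("hood",(.62,-.02),.2,.07,.09),("ribs",(.55,-.03),.17,.0115,.02)]:
    m=near(P,c,r,z0,z1);print(n,m.sum(),rect(P[m][:,:2]) if m.sum() else 0,P[m].mean(0).round(4))
E
```

```text
1.7174039839624204 [ 0.8238553   0.2089883  -0.72977563  1.73317685  0.14604423  1.25481576
  1.77672422]
-1.424188669627373 [ 0.44983282  0.15186026 -0.29171987  1.75436078  0.04598575  1.24201882
 -1.27776022]
[ 0.49977051 -0.13110376  0.29968865] [ 0.45  0.15 -0.29  1.75  0.05  1.24 -1.28]
hullA 1127 (array([ 0.4474, -0.2191]), 109.2, 32.4, -16.01) [ 0.4462 -0.2176  0.0257]
hullB 1459 (array([ 0.5998, -0.2777]), 109.4, 33.4, 4.55) [ 0.5981 -0.2765  0.0258]
hood 9775 (array([ 0.6192, -0.0185]), 189.3, 85.9, -81.7) [ 0.6205 -0.0189  0.0733]
ribs 3019 (array([ 0.5106, -0.0346]), 188.7, 133.6, -81.71) [ 0.5133 -0.0342  0.0131]
```

View pics/w1.png

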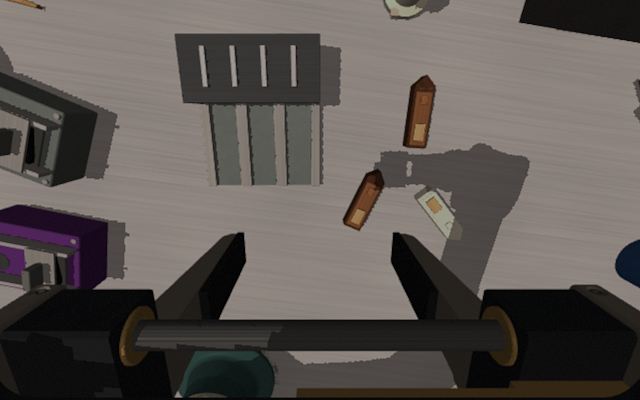

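```bash
cat >> h.py <<'E'
import math
BY=math.radians(8.35);BO=np.array([.5529,-.0287])
def bench(x,y,z): c,s=math.cos(BY),math.sin(BY);return np.array([BO[0]+c*x-s*y,BO[1]+s*x+c*y,z])
def stat(t=""):
    s=env.sense();print(t,"t",round(s["t"],1),s["ee_pos"].round(4),"F",s["wrist_force"].round(1),"w",round(s["gripper_width"],4))
    return s
def hullpose(P,c,r=.075,z0=.018,z1=.04):
    m=near(P,c,r,z0,z1);return rect(P[m][:,:2]),int(m.sum())
def pick_place(c,yawdeg,lane,px=-35):
    a=math.radians(yawdeg);off=-.015;h=.013
    g=np.array([c[0]+off*math.cos(a),c[1]+off*math.sin(a)]);R=down(a-math.pi/2)
    env.reach(np.array([*g,.10]),R);env.movel(np.array([*g,h]),rate=.1);stat("down")
    effector.grasp(25);s=stat("grip")
    env.movel(np.array([*g,.09]),rate=.15);s=stat("lift")
    if s["gripper_width"]<.025: print("LOST");return
    RB=down(BY-math.pi/2);t=bench(px/1000+off,lane,.09)
    env.movel(t,RB,rate=.15);stat("over")
E
python3 - <<'E'
from h import *
pick_place((.4472,-.2195),-16.2,-.060)
cloud("wrist","w2");cloud("top","t2")
E
```

```text
down t 5.3 [ 0.4334 -0.2155  0.0135] F [-0.  -0.3  0.2] w 0.092
grip t 6.7 [ 0.4328 -0.2153  0.013 ] F [-0.2 -0.3  1.1] w 0.0001
lift t 7.3 [ 0.4323 -0.2152  0.0896] F [0.1 0.1 0.2] w 0.0004
LOST
```

```bash
python3 - <<'E'
from h import *
p,d,P=cloud("wrist","w3")
print(hullpose(P,(.447,-.219),.1)); print(hullpose(P,(.6,-.277)))
P=cloud("top","t3")[2]
print(hullpose(P,(.447,-.219),.1)); print(hullpose(P,(.6,-.277)))
E
```

```text
((array([ 0.4367, -0.2573]), 109.4, 106.1, 72.68), 3650)
((array([ 0.5683, -0.2812]), 46.7, 32.2, 5.08), 2249)
((array([ 0.4291, -0.175 ]), 111.1, 44.2, 69.76), 163)
((array([ 0.6027, -0.2787]), 100.8, 32.6, 4.48), 282)
```

View pics/w3.png

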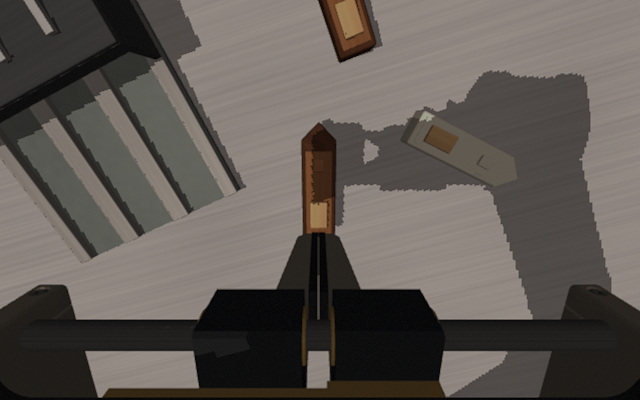

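View pics/t3.png

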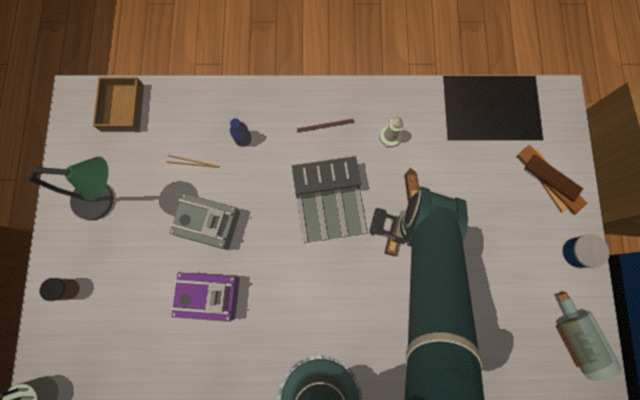

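```bash
python3 - <<'E'
from h import *
effector.release()
env.reach(np.array([.46,-.16,.30]),down(math.radians(-90)))
p,d,P=cloud("wrist","w4")
print(hullpose(P,(.447,-.219),.085)); print(hullpose(P,(.6,-.277)));stat()
E
```

```text
((array([ 0.4469, -0.2193]), 109.4, 32.3, -15.9), 1218)
((array([ 0.5996, -0.278 ]), 109.0, 32.3, 4.84), 1648)
 t 9.8 [ 0.4587 -0.1604  0.298 ] F [ 0.2 -0.4 -0.6] w 0.0919
```

View pics/w4.png

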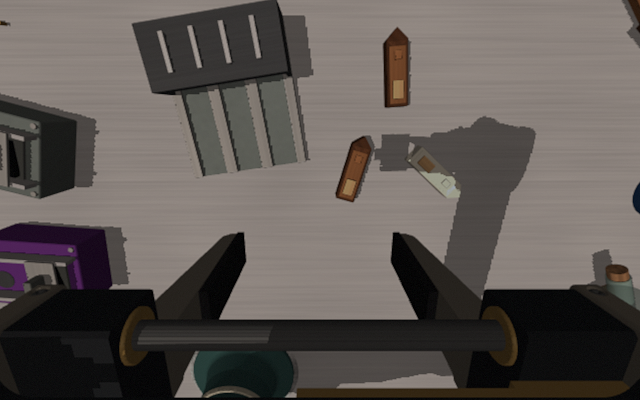

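```bash
python3 - <<'E'
from h import *
effector.grasp(25)
s=env.sense();p,d,P=cloud("wrist","w5")
Q=(P-s["ee_pos"])@s["tcp_rot"]
for v,u in [(225,316),(232,314),(234,318),(236,316),(238,312),(238,324),(245,310),(245,326),(260,305),(260,330),(280,300)]: print(v,u,Q[v,u].round(3))
with np.errstate(invalid='ignore'): m=(Q[...,1]>-.1)&(Q[...,1]<.06)
print(m.sum(),np.nanmin(Q[m],0),np.nanmax(Q[m],0))
E
```

```text
225 316 [ 0.121  0.301 -0.003]
232 314 [-0.009 -0.038 -0.002]
234 318 [-0.009 -0.04   0.001]
236 316 [-0.01  -0.044 -0.001]
238 312 [-0.009 -0.046 -0.003]
238 324 [-0.01  -0.048  0.004]
245 310 [-0.009 -0.055 -0.004]
245 326 [-0.009 -0.056  0.005]
260 305 [-0.009 -0.073 -0.006]
260 330 [-0.009 -0.073  0.007]
280 300 [-0.01  -0.093 -0.007]
3754 [-0.01118601 -0.09999934 -0.01712032] [ 0.00589028 -0.03658341  0.01786949]
```

View pics/w5.png

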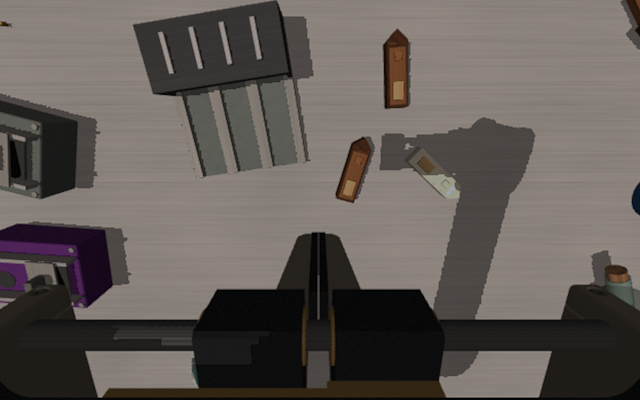

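The fingers closed on nothing and the hull has not moved. Wrist depth puts the fingertips about 37 mm behind the reported TCP. I'll check that by touching the bare desk gently.

```bash
python3 - <<'E'
from h import *
R=down(math.radians(-90))
env.reach(np.array([.42,-.12,.06]),R)
f0=env.sense()["wrist_force"]
for z in [.03,.015,.008,.004,.001,-.003,-.007,-.011,-.015,-.019,-.023,-.026,-.029,-.031,-.033,-.035,-.037,-.039,-.041]:
    try: env.movel(np.array([.42,-.12,z]),rate=.04)
    except env.PlanningError as e: print("plan",z,e);break
    s=env.sense();f=s["wrist_force"]-f0;print(z,s["ee_pos"][2].round(4),f.round(2))
    if np.linalg.norm(f)>3: break
env.movel(np.array([.42,-.12,.06]))
E
```

```text
0.03 0.03 [ 0.77 -1.01 -0.2 ]
0.015 0.0147 [ 0.2  -1.24 -0.3 ]
0.008 0.0077 [-0.07 -0.86 -1.  ]
0.004 0.0038 [-0.71  0.15 -0.  ]
0.001 0.0008 [ 0.71 -1.08 -1.02]
-0.003 -0.0033 [ 0.78 -0.69 -0.61]
-0.007 -0.0072 [-0.64 -0.41 -0.56]
-0.011 -0.0112 [-1.52 -1.33 -1.54]
-0.015 -0.0152 [ 0.17 -1.82 -0.53]
-0.019 -0.0192 [-0.35 -1.01 -1.2 ]
-0.023 -0.0232 [-0.   -0.44 -0.96]
-0.026 -0.0262 [ 0.07 -0.65 -1.46]
-0.029 -0.0292 [-0.78 -1.8  -0.7 ]
-0.031 -0.0311 [ 0.01 -0.38 -0.35]
-0.033 -0.0331 [-0.   -1.5  -1.38]
-0.035 -0.0351 [-0.66 -1.21 -0.99]
-0.037 -0.0371 [ 0.08  0.13 -0.55]
-0.039 -0.0377 [-4.37  1.01 19.21]
```

Contact came at TCP z = -0.037, so the real tips sit 37 mm behind the reported TCP, as the depth showed. I'll check where the gripper body begins as well.

```bash
python3 - <<'E'
from h import *
s=env.sense();p,d,P=cloud("wrist")
Q=(P-s["ee_pos"])@s["tcp_rot"]
for v in (285,292,300,315,325,335,345,352,360,370,380,390,395):
    print(v,[Q[v,u].round(3).tolist() for u in (40,100,240,318,400)])
E
```

```text
285 [[-0.029, -0.127, -0.086], [0.091, 0.061, -0.224], [0.092, 0.061, -0.08], [-0.007, -0.093, 0.001], [0.092, 0.061, 0.085]]
292 [[-0.029, -0.129, -0.084], [0.099, 0.06, -0.225], [-0.031, -0.133, -0.022], [-0.006, -0.096, 0.001], [-0.031, -0.133, 0.024]]
300 [[-0.03, -0.135, -0.078], [0.11, 0.061, -0.229], [-0.031, -0.136, -0.021], [-0.002, -0.096, 0.001], [-0.03, -0.136, 0.023]]
315 [[-0.025, -0.135, -0.079], [0.127, 0.06, -0.231], [-0.031, -0.143, -0.019], [0.004, -0.098, 0.001], [-0.03, -0.142, 0.022]]
325 [[-0.026, -0.14, -0.074], [-0.026, -0.14, -0.058], [-0.031, -0.146, -0.019], [-0.026, -0.14, 0.001], [-0.031, -0.146, 0.021]]
335 [[-0.024, -0.142, -0.073], [-0.025, -0.143, -0.057], [-0.029, -0.148, -0.018], [-0.025, -0.144, 0.001], [-0.03, -0.149, 0.02]]
345 [[-0.022, -0.143, -0.073], [-0.023, -0.144, -0.056], [-0.028, -0.15, -0.018], [-0.022, -0.143, 0.001], [-0.029, -0.151, 0.02]]
352 [[-0.016, -0.139, -0.078], [0.177, 0.061, -0.243], [-0.025, -0.149, -0.018], [0.177, 0.061, 0.0], [-0.025, -0.149, 0.02]]
360 [[-0.013, -0.14, -0.078], [0.188, 0.061, -0.245], [-0.023, -0.149, -0.019], [0.187, 0.06, 0.0], [-0.022, -0.149, 0.021]]
370 [[-0.011, -0.141, -0.077], [0.202, 0.061, -0.248], [-0.02, -0.149, -0.019], [0.204, 0.062, 0.0], [-0.02, -0.149, 0.021]]
380 [[-0.008, -0.142, -0.078], [0.217, 0.061, -0.251], [-0.017, -0.149, -0.019], [0.217, 0.061, 0.0], [-0.018, -0.15, 0.021]]
390 [[-0.005, -0.142, -0.079], [0.23, 0.06, -0.253], [-0.017, -0.152, -0.018], [-0.018, -0.153, 0.001], [-0.017, -0.152, 0.02]]
395 [[-0.004, -0.143, -0.078], [0.239, 0.061, -0.256], [-0.018, -0.154, -0.018], [-0.016, -0.152, 0.001], [-0.017, -0.153, 0.02]]
```

The body starts 90 mm behind the real tip, so the whole tool frame is shifted 37 mm along its axis. I'll subtract that offset in z from here on.

```bash
cat >> h.py <<'E'
TO=.037
def T(p): return np.array([p[0],p[1],p[2]-TO])
def pick_place(c,yawdeg,lane,px=-35,h=.013):
    a=math.radians(yawdeg);off=-.015
    g=np.array([c[0]+off*math.cos(a),c[1]+off*math.sin(a)]);R=down(a-math.pi/2)
    effector.release()
    env.reach(T([*g,.10]),R);env.movel(T([*g,h]),rate=.1);stat("down")
    effector.grasp(25);stat("grip")
    env.movel(T([*g,.08]),rate=.12);s=stat("lift")
    if s["gripper_width"]<.025: print("LOST");return False
    env.movel(T(bench(px/1000+off,lane,.08)),down(BY-math.pi/2),rate=.15);s=stat("over")
    return s["gripper_width"]>.025
E
python3 - <<'E'
from h import *
pick_place((.447,-.2194),-16,-.060)
cloud("wrist","w6");cloud("scene","s6")
E
```

```text
down t 21.4 [ 0.433  -0.2153 -0.0236] F [-1.2 -0.4  0.3] w 0.0921
grip t 22.4 [ 0.4326 -0.2153 -0.024 ] F [ 0.1  0.  -0. ] w 0.0321
lift t 23.1 [ 0.4321 -0.2151  0.0426] F [ 0.1 -0.3 -1.2] w 0.0315
over t 24.2 [ 0.5115 -0.0965  0.0428] F [-0.8  0.7 -1.5] w 0.0316
```

View pics/w6.png

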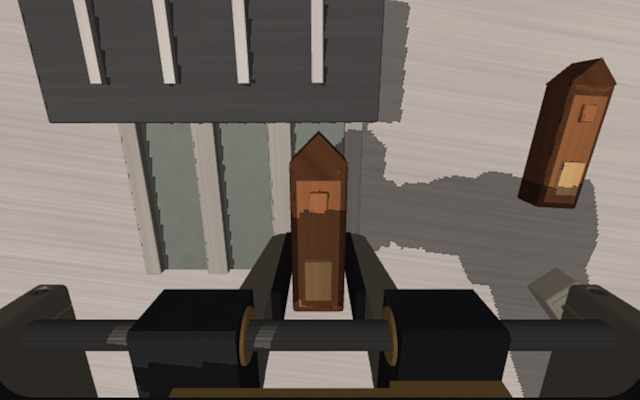

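View pics/s6.png

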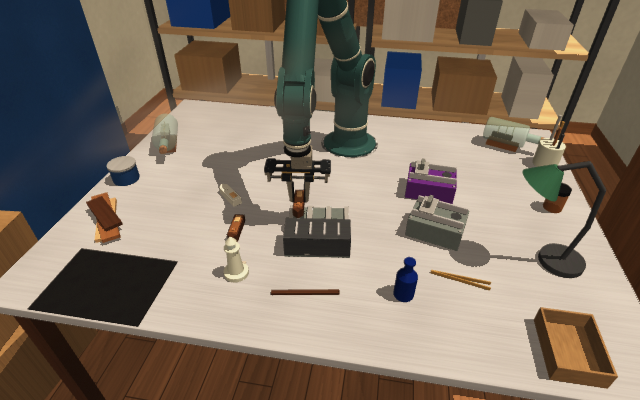

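The hull is held straight: its bow is at column 318, and the lane runs from about 290 to 345, centred near 317. Next I lower it, release, and push it home.

```bash
cat >> h.py <<'E'
def lower_push(lane,px=-35,h=.013):
    x0=px/1000-.015
    env.movel(T(bench(x0,lane,.006+h+.001)),rate=.08);s=stat("low")
    effector.release();env.pause(.3)
    env.movel(T(bench(x0,lane,.075)),rate=.15)
def push(lane,start=-.125,z=.016,stop=.012):
    effector.grasp(10)
    R=down(BY-math.pi/2)
    env.movel(T(bench(start,lane,.075)),R,rate=.15)
    env.movel(T(bench(start,lane,z)),rate=.1)
    env.pause(.2);f0=np.mean([env.sense()["wrist_force"] for _ in range(3)],0);ax=np.array([math.cos(BY),math.sin(BY),0])
    x=start;hit=False
    while x<stop:
        x+= .01 if x<-.03 else .003
        env.movel(T(bench(x,lane,z)),rate=.06)
        f=-(env.sense()["wrist_force"]-f0)@ax
        if f>4:
            f2=-(env.sense()["wrist_force"]-f0)@ax
            if f2>4: hit=True;break
    print("push end x",x,"f",round(f,1),"hit",hit,env.sense()["t"])
E
python3 - <<'E'
from h import *
lower_push(-.06)
p,d,P=cloud("wrist","w7")
m=near(P,bench(-.035,-.06,0),.07,.025,.045);print(rect(P[m][:,:2]),bench(-.035,-.06,0))
E
```

```text
low t 25.2 [ 0.5122 -0.0952 -0.0173] F [-0.3 -0.4 -0. ] w 0.0316
(array([ 0.527 , -0.0931]), 109.0, 32.1, 8.17) [ 0.5269842  -0.09314665  0.        ]
```

View pics/w7.png

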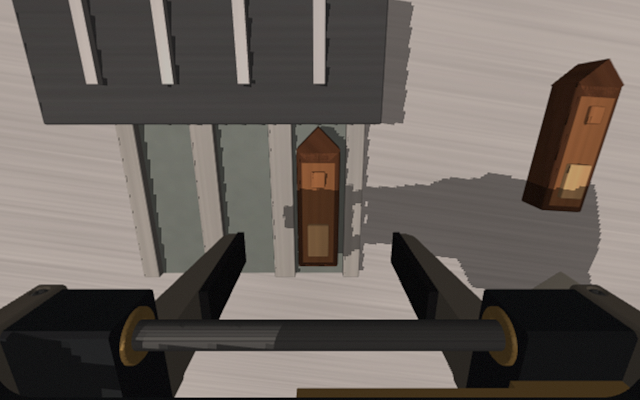

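The hull is seated in lane -60. Pushing it home.

```bash
python3 - <<'E'
from h import *
push(-.06,stop=.003)
env.movel(T(bench(-.06,-.06,.016)),rate=.1)
env.movel(T(bench(-.09,-.03,.15)),rate=.2)
p,d,P=cloud("wrist","w8")
m=near(P,bench(.01,-.06,0),.025,.025,.045);print(rect(P[m][:,:2]));
X=(P[m][:,:2]-BO)@np.array([math.cos(BY),math.sin(BY)]);print("stern x",np.percentile(X,[0.5,2]))
print(hullpose(P,(.6,-.277)));stat()
E
```

```text
push end x -0.013000000000000025 f 4.8 hit True 34.1333
(array([ 0.5716, -0.0866]), 32.0, 31.7, -81.49)
stern x [-0.00574937 -0.00573522]
((array([ 0.5998, -0.2777]), 110.2, 33.5, 5.08), 4481)
 t 35.6 [ 0.4676 -0.0716  0.1119] F [ 0.2 -0.7 -0.2] w 0.0007
```

View pics/w8.png

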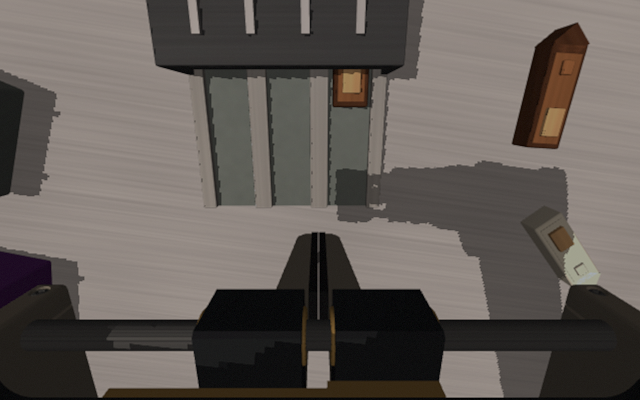

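The stern reads -5.7 mm against -6 mm expected, so hull A is home. Hull B hasn't moved, so I go on to it with lane +60.

```bash
python3 - <<'E'
from h import *
ok=pick_place((.5998,-.2777),5.0,.060)
p,d,P=cloud("wrist","w9")
if ok:
    lower_push(.06)
    p,d,P=cloud("wrist","w10")
    m=near(P,bench(-.035,.06,0),.07,.025,.045);print(rect(P[m][:,:2]),bench(-.035,.06,0))
E
```

```text
down t 39.0 [ 0.5855 -0.2792 -0.0234] F [0.5 0.1 0.3] w 0.0919
grip t 39.9 [ 0.5849 -0.2791 -0.024 ] F [-0.4  0.7  1. ] w 0.0316
lift t 40.6 [ 0.5843 -0.2789  0.0426] F [ 0.1  0.9 -1.2] w 0.0319
over t 42.9 [0.4949 0.0227 0.0429] F [ 0.8  0.2 -0.7] w 0.0004
```

```bash
ls pics
```

```text
crop0.png
s6.png
scene0.png
scene0d.npy
t2.png
t3.png
top0.png
top0d.npy
w1.png
w2.png
w3.png
w4.png
w5.png
w6.png
w7.png
w8.png
w9.png
wrist0.png
wrist0d.npy
```

The grip slackened and hull B was dropped on the way. I'll find it.

```bash
python3 - <<'E'
from h import *
env.movel(np.array([.42,-.1,.25]),rate=.2); 
p,d,P=cloud("wrist","w11")
cloud("scene","s11")
E
```

```text
(no output)
```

View pics/w11.png

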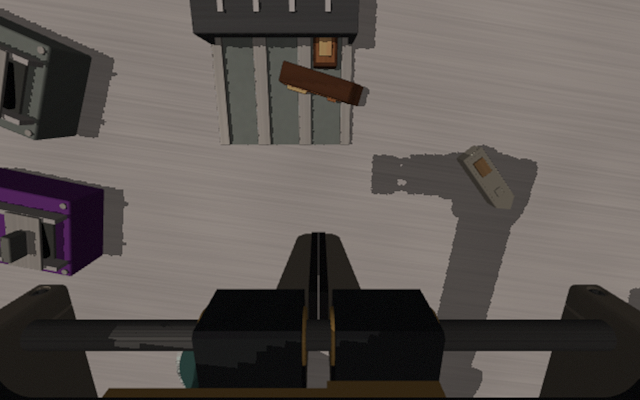

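View pics/s11.png

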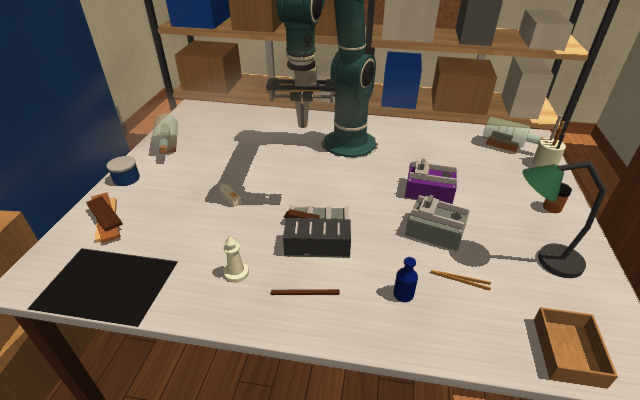

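The wrist view shows hull B on its side across the ribs at (320,82). Its deckhouses face the robot, the stern is at left (285,75) and the bow at right (358,95). Hull A is still home at (325,52). I'll measure B exactly.

```bash
python3 - <<'E'
from h import *
effector.release()
env.reach(np.array([.44,-.05,.20]),down(math.radians(-81.65)))
p,d,P=cloud("wrist","w12")
c,s=math.cos(BY),math.sin(BY)
B=P.copy();B[...,0]=(P[...,0]-BO[0])*c+(P[...,1]-BO[1])*s;B[...,1]=-(P[...,0]-BO[0])*s+(P[...,1]-BO[1])*c
with np.errstate(invalid='ignore'):
  for z0,z1 in [(.040,.055),(.02,.06)]:
    m=(abs(B[...,0]+.03)<.05)&(abs(B[...,1])<.13)&(B[...,2]>z0)&(B[...,2]<z1)
    print(m.sum(),rect(B[m][:,:2]),np.percentile(B[m][:,2],[2,50,98]).round(4))
    for y in np.arange(-.11,.06,.015):
        k=m&(abs(B[...,1]-y)<.004)
        if k.sum(): print(round(y,3),k.sum(),"x",np.percentile(B[k][:,0],[1,99]).round(4),"z",np.percentile(B[k][:,2],[1,50,99]).round(4))
E
```

```text
2022 (array([-0.0267, -0.0494]), 99.4, 26.8, 73.77) [0.0411 0.0449 0.0466]
-0.095 97 x [-0.0513 -0.0264] z [0.0401 0.0436 0.046 ]
-0.08 161 x [-0.0489 -0.0221] z [0.0428 0.045  0.0467]
-0.065 171 x [-0.0448 -0.0177] z [0.0414 0.0449 0.047 ]
-0.05 171 x [-0.041  -0.0134] z [0.0407 0.0449 0.0464]
-0.035 173 x [-0.0357 -0.0088] z [0.0416 0.0449 0.047 ]
-0.02 179 x [-0.0321 -0.0046] z [0.0407 0.0449 0.0466]
-0.005 152 x [-0.0277 -0.0018] z [0.0412 0.0449 0.0474]
2997 (array([-0.0116, -0.0589]), 110.3, 68.5, 75.08) [0.029  0.0443 0.0465]
-0.11 24 x [-0.0463 -0.0307] z [0.0281 0.0306 0.0336]
-0.095 134 x [-0.0533 -0.0264] z [0.0337 0.0422 0.0458]
-0.08 164 x [-0.0491 -0.0221] z [0.0383 0.045  0.0467]
-0.065 358 x [-0.0482  0.0193] z [0.0283 0.037  0.0466]
-0.05 350 x [-0.0405  0.0195] z [0.0273 0.0371 0.0463]
-0.035 183 x [-0.0379 -0.0089] z [0.0365 0.0449 0.047 ]
-0.02 208 x [-0.0365 -0.0049] z [0.036  0.0447 0.0466]
-0.005 158 x [-0.0314 -0.0018] z [0.0342 0.0448 0.0474]
```

View pics/w12.png

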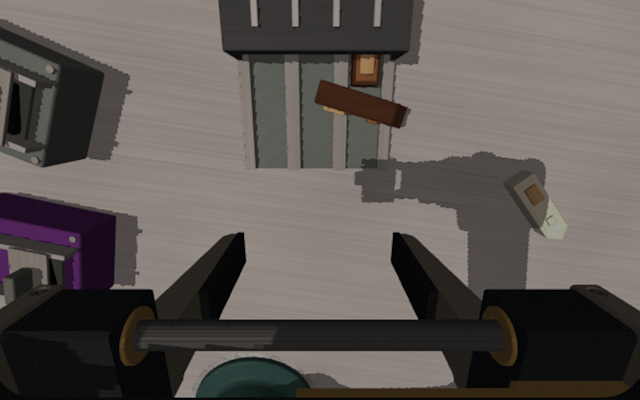

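Hull B lies flat on the ribs (top z 0.045) with its underside towards the hood. My plan has three steps:

1. Grip it across underside and deck, offset towards the apron so the fingers clear the hood and hull A.
2. Turn it 90° and set it on the outer left rib with the underside facing outward.
3. Tip it off that 14 mm step so it lands upright beside the bench.

```bash
python3 - <<'E'
from h import *
R=down(BY-math.radians(8))
env.reach(T(bench(-.045,-.022,.09)),R);print(env.sense()["joint_positions"].round(2))
f0=stat("above")
env.movel(T(bench(-.045,-.022,.05)),rate=.1);stat()
env.movel(T(bench(-.045,-.022,.022)),rate=.05);stat("down")
effector.grasp(30);stat("grip")
env.movel(T(bench(-.05,-.022,.09)),rate=.1);stat("lift")
cloud("wrist","w13");cloud("scene","s13");cloud("top","t13")
E
python3 -c "
import cv2,numpy as np
a=cv2.imread('pics/w13.png');b=cv2.imread('pics/s13.png')[150:270,200:400];b=cv2.resize(b,(480,288))
c=np.zeros((288,640,3),np.uint8);c[:,:480]=b
cv2.imwrite('pics/m13.png',cv2.resize(np.vstack([a,c]),(512,550)))"
```

```text
[ 0.41  0.46 -0.45  2.    0.29  0.74 -0.21]
above t 47.4 [ 0.5121 -0.0578  0.0538] F [-0.3  0.4  0.6] w 0.0919
 t 47.9 [ 0.5118 -0.0569  0.0132] F [ 0.3 -0.2  0.4] w 0.0919
down t 48.6 [ 0.5115 -0.0569 -0.0151] F [-0.4 -0.4  0.7] w 0.0917
grip t 49.8 [ 0.5116 -0.057  -0.015 ] F [ 0.8 -0.5  1.6] w 0.0273
lift t 50.6 [ 0.5061 -0.0578  0.0526] F [-0.9  0.1 -1.4] w 0.0264
```

View pics/m13.png

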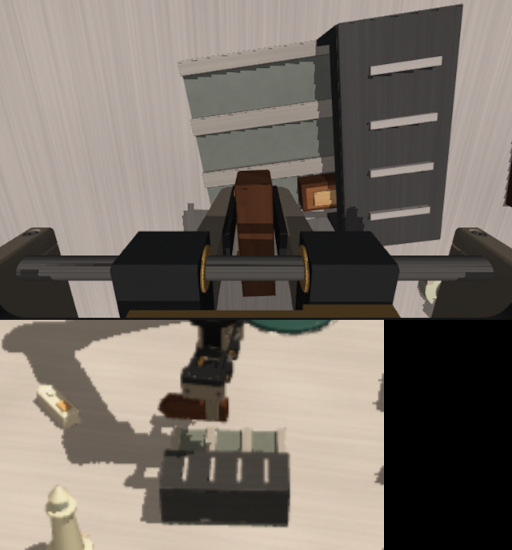

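```bash
python3 - <<'E'
from h import *
s=env.sense();p,d,P=cloud("wrist");Q=(P-s["ee_pos"])@s["tcp_rot"]
with np.errstate(invalid='ignore'): m=(abs(Q[...,2])<.011)&(Q[...,0]<-.012)&(Q[...,0]>-.08)&(Q[...,1]<-.03)&(Q[...,1]>-.075)
q=Q[m];print(m.sum(),np.percentile(q[:,0],[1,50,99]))
for x in np.arange(-.035,-.01,.005):
    k=abs(q[:,0]-x)<.0025
    if k.sum(): print(x.round(3),q[k][:,1].min().round(4),np.median(q[k][:,1]).round(4))
E
```

```text
1238 [-0.02074542 -0.0196246  -0.01224911]
-0.02 -0.0614 -0.0504
-0.015 -0.0618 -0.06
```

```bash
python3 - <<'E'
from h import *
R=down(BY+math.pi/2)
env.movel(T(bench(-.084,.0,.09)),rate=.12)
env.reach(T(bench(-.084,.090,.09)),R);s=stat("over");print(s["joint_positions"].round(2))
if s["gripper_width"]>.02:
    env.movel(T(bench(-.084,.090,.0235)),rate=.06);stat("low")
    effector.release();env.pause(.4)
    env.movel(T(bench(-.084,.090,.11)),rate=.1)
cloud("wrist","w14");cloud("scene","s14")
E
python3 -c "
import cv2,numpy as np
a=cv2.imread('pics/w14.png');b=cv2.imread('pics/s14.png')[150:270,200:400];b=cv2.resize(b,(480,288))
c=np.zeros((288,640,3),np.uint8);c[:,:480]=b
cv2.imwrite('pics/m14.png',cv2.resize(np.vstack([a,c]),(512,550)))"
```

```text
over t 52.5 [0.4571 0.0476 0.0529] F [-0.1 -0.9 -1.1] w 0.026
[ 0.55  0.51 -0.87  2.11  0.56  0.77  1.03]
low t 53.7 [ 0.457   0.0482 -0.0132] F [ 1.  -0.6 -1.1] w 0.0261
```

View pics/m14.png

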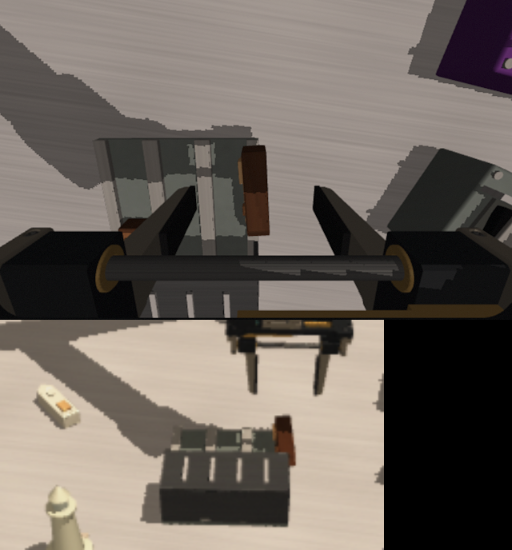

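It sits on the left rib with its underside facing outward. Now I tip it off.

```bash
python3 - <<'E'
from h import *
effector.grasp(10)
R=down(BY)
env.reach(T(bench(-.055,.050,.11)),R)
env.movel(T(bench(-.055,.050,.036)),rate=.1);stat("dn")
for y in (.06,.066,.07,.074,.078,.082,.086,.09,.095,.10):
    env.movel(T(bench(-.055,y,.036)),rate=.04);s=env.sense();print(y,s["wrist_force"].round(1))
env.movel(T(bench(-.055,.05,.06)),rate=.1)
env.movel(T(bench(-.10,.03,.20)),down(BY-math.pi/2),rate=.2)
p,d,P=cloud("wrist","w15");cloud("scene","s15")
E
python3 -c "
import cv2,numpy as np
a=cv2.imread('pics/w15.png');b=cv2.imread('pics/s15.png')[150:270,200:400];b=cv2.resize(b,(480,288))
c=np.zeros((288,640,3),np.uint8);c[:,:480]=b
cv2.imwrite('pics/m15.png',cv2.resize(np.vstack([a,c]),(512,550)))"
```

```text
dn t 59.7 [ 0.4917  0.0129 -0.0006] F [0.  0.6 1.1] w 0.0005
0.06 [ 0.4  0.1 -0.2]
0.066 [-0.1  0.5 -0.4]
0.07 [-1.2  0.5 -0.1]
0.074 [ 0.9 -0.2  1. ]
0.078 [ 1.1 -0.   0.6]
0.082 [ 0.4  0.7 -0.3]
0.086 [ 0.  -0.9 -0.6]
0.09 [-0.1 -0.2  0.7]
0.095 [ 0.   0.7 -0.8]
0.1 [ 0.2 -0.4  0.4]
```

View pics/m15.png

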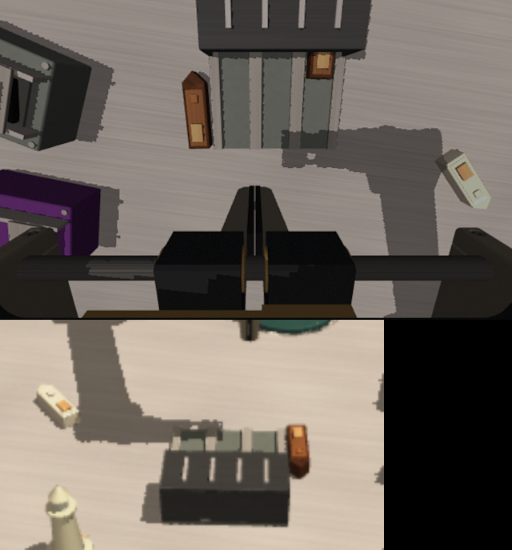

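It landed upright beside the bench, bow forward. Measuring it.

```bash
cat >> h.py <<'E'
def tob(P):
    c,s=math.cos(BY),math.sin(BY);B=P.copy();B[...,0]=(P[...,0]-BO[0])*c+(P[...,1]-BO[1])*s;B[...,1]=-(P[...,0]-BO[0])*s+(P[...,1]-BO[1])*c;return B
E
python3 - <<'E'
from h import *
p,d,P=cloud("wrist");B=tob(P)
with np.errstate(invalid='ignore'): m=(abs(B[...,0]+.05)<.09)&(B[...,1]>.08)&(B[...,1]<.17)&(B[...,2]>.018)&(B[...,2]<.06)
print(rect(B[m][:,:2]),rect(P[m][:,:2]),np.percentile(B[m][:,2],[1,20,50,80,99]).round(4))
m&=(B[...,2]<.029)&(B[...,2]>.022)
A=np.c_[B[m][:,:2],np.ones(m.sum())];print(np.linalg.lstsq(A,B[m][:,2],rcond=None)[0])
E
```

```text
(array([-0.0388,  0.1114]), 135.8, 44.8, -7.55) (array([0.4983, 0.0758]), 135.8, 44.8, 0.8) [0.0197 0.0246 0.0255 0.0269 0.0461]
[-0.00207332  0.01006971  0.02417123]
```

```bash
python3 - <<'E'
from h import *
p,d,P=cloud("wrist");B=tob(P)
with np.errstate(invalid='ignore'): m=(B[...,0]>-.12)&(B[...,0]<.022)&(B[...,1]>.085)&(B[...,1]<.17)&(B[...,2]>.02)&(B[...,2]<.036)
print(m.sum(),rect(B[m][:,:2]),rect(P[m][:,:2]),np.percentile(B[m][:,2],[1,20,50,80,99]).round(4))
E
```

```text
2553 (array([-0.051 ,  0.1145]), 110.1, 32.2, 1.53) (array([0.4858, 0.0771]), 110.1, 32.2, 9.88) [0.0218 0.0247 0.0255 0.0268 0.031 ]
```

```bash
python3 - <<'E'
from h import *
a=math.radians(9.88)
R=down(a-math.pi/2);effector.release()
g=bench(-.066,.1141,0)
env.reach(T([g[0],g[1],.09]),R);env.movel(T([g[0],g[1],.0175]),rate=.08);stat("dn")
effector.grasp(25);stat("grip")
q=bench(-.066,.155,0)
env.movel(T([g[0],g[1],.0225]),rate=.05)
env.movel(T([q[0],q[1],.0225]),rate=.1);stat("moved")
env.movel(T([q[0],q[1],.018]),rate=.05);effector.release();env.pause(.2)
env.movel(T([q[0],q[1],.013]),rate=.05)
effector.grasp(30);stat("regrip")
env.movel(T([q[0],q[1],.07]),rate=.1)
env.movel(T(bench(-.05,.06,.07)),down(BY-math.pi/2),rate=.12);s=stat("over")
p,d,P=cloud("wrist","w16")
E
```

```text
dn t 68.1 [ 0.4715  0.0747 -0.0191] F [-0.3  0.4 -0.6] w 0.0921
grip t 69.1 [ 0.471   0.0746 -0.0195] F [ 0.9  0.4 -0.7] w 0.0313
moved t 69.9 [ 0.4649  0.1149 -0.0146] F [ 0.4 -0.6 -1.3] w 0.0317
regrip t 72.5 [ 0.4651  0.115  -0.024 ] F [-0.7 -0.2  0.6] w 0.0317
over t 74.2 [0.4944 0.0242 0.0329] F [ 0.5 -0.  -0.4] w 0.0318
```

View pics/w16.png

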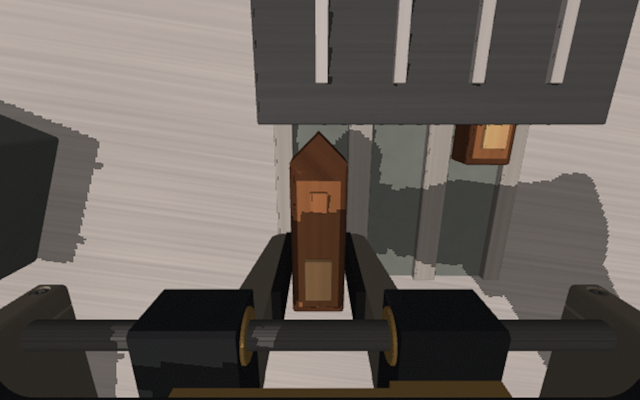

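Hull B is held straight with its bow at (318,133). The lane spans about 290 to 350 and is centred, so I lower and push.

```bash
python3 - <<'E'
from h import *
lower_push(.06)
p,d,P=cloud("wrist","w17")
m=near(P,bench(-.035,.06,0),.07,.025,.045);r=rect(P[m][:,:2]);print(r,bench(-.035,.06,0))
if abs(r[3]-8.35)<4 and np.hypot(*(r[0]-bench(-.035,.06,0)[:2]))<.008 and r[2]<36:
    push(.06,stop=.003)
    env.movel(T(bench(-.06,.06,.016)),rate=.1)
    env.movel(T(bench(-.10,.0,.17)),rate=.2)
    p,d,P=cloud("wrist","w18");B=tob(P)
    for l in (-.06,.06):
        with np.errstate(invalid='ignore'): m=(B[...,0]>-.05)&(B[...,0]<.02)&(abs(B[...,1]-l)<.022)&(B[...,2]>.025)&(B[...,2]<.04)
        print(l,np.percentile(B[m][:,0],1),B[m][:,1].min(),B[m][:,1].max(),np.median(B[m][:,2]))
E
```

```text
low t 75.0 [ 0.4946  0.0235 -0.0173] F [-0.8  0.2  0. ] w 0.0316
(array([0.5097, 0.0256]), 108.6, 32.0, 8.09) [0.50955784 0.02558128 0.        ]
push end x -0.013000000000000025 f 4.7 hit True 83.9333
-0.06 -0.005320278501641411 -0.07494187895700419 -0.042802515518284096 0.031739346742172436
0.06 -0.005349010056452131 0.0443974933982697 0.07657126947196015 0.03183154827415857
```

View pics/w18.png

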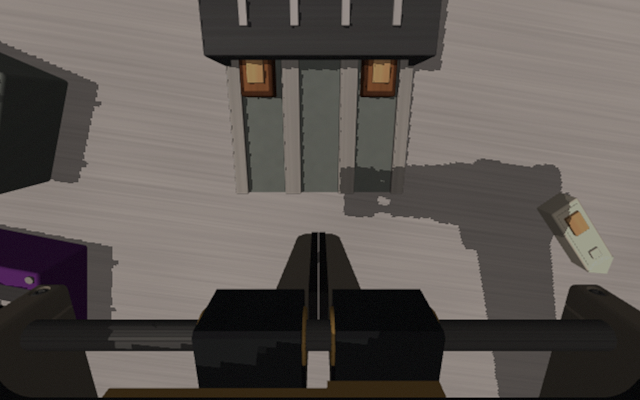

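Both sterns read -5.3 mm, so both hulls are home. Next is the switch box close up, plus a check for any third hull.

```bash
python3 - <<'E'
from h import *
SY=math.radians(-15.5)
effector.release()
env.reach(np.array([.40,.27,.24]),down(SY-math.pi/2));print(env.sense()["joint_positions"].round(2))
p,d,P=cloud("wrist","w19");cloud("scene","s19");cloud("top","t19")
for n,r,z0,z1 in [("box",.13,.06,.075),("plate",.13,.092,.1),("fin",.07,.110,.13)]:
    c=(.484,.328) if n!="fin" else (.479,.292)
    m=near(P,c,r,z0,z1);print(n,m.sum(),rect(P[m][:,:2]),P[m].mean(0).round(4))
for n in ("tab_fin","rocker_far","switchbox"): print(n,[(np.round(x["at"],3).tolist(),round(x["score"],2)) for x in tip_of("wrist",n)])
print([(np.round(x["at"],3).tolist(),round(x["score"],2)) for c in("top","scene") for x in search_frame(c,"hull0")])
E
```

```text
[-0.22  0.16 -0.48  1.9   0.08  1.1  -2.58]
box 9289 (array([0.4888, 0.3283]), 159.0, 119.5, 74.31) [0.4942 0.3337 0.0691]
plate 2261 (array([0.489 , 0.3297]), 117.5, 77.9, 74.42) [0.4805 0.2934 0.0941]
fin 408 (array([0.4788, 0.2943]), 35.5, 12.0, -15.29) [0.4791 0.2938 0.1176]
tab_fin [([0.274, 0.278, 0.116], 0.6), ([0.481, 0.294, 0.117], 0.57)]
rocker_far []
switchbox [([0.49, 0.33, -0.002], 0.89), ([0.275, 0.316, 0.004], 0.84)]
[([0.436, -0.352, 0.027], 0.58), ([0.567, -0.086, 0.034], 0.46), ([0.453, -0.348, 0.028], 0.84)]
```

View pics/w19.png

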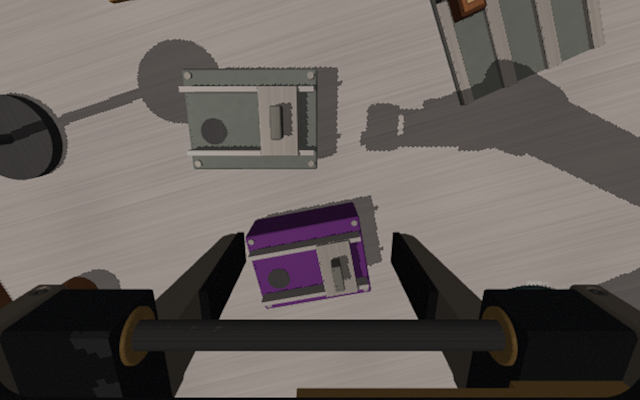

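View pics/s19.png

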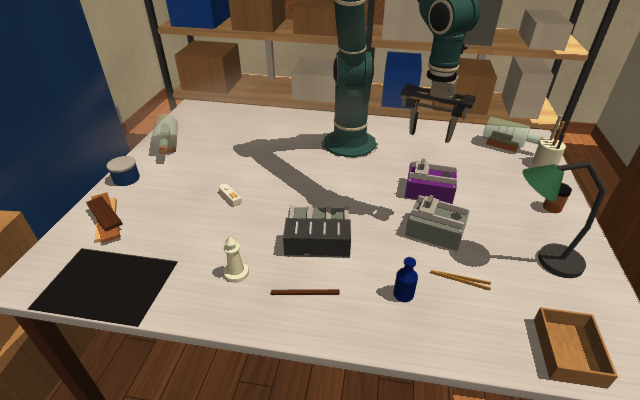

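No third hull shows anywhere. The fin is at (0.479, 0.294), at pixel (277,121) on the grey box; the purple box is the look-alike at (310,265). Next: grip the fin and slide the tab aside.

```bash
cat >> h.py <<'E'
SY=math.radians(-15.5);FIN=np.array([.4788,.2940])
def box(dx,dy,z):  # offsets from closed fin in box frame
    c,s=math.cos(SY),math.sin(SY);return np.array([FIN[0]+c*dx-s*dy,FIN[1]+s*dx+c*dy,z])
RF=down(SY+math.pi/2)
E
python3 - <<'E'
from h import *
env.reach(T(box(0,0,.19)),RF);print(env.sense()["joint_positions"].round(2));
env.movel(T(box(0,0,.101)),rate=.1);stat("dn")
effector.grasp(15);stat("grip")
env.movel(T(box(0,.0725,.101)),rate=.06);stat("slid")
effector.release();env.pause(.1)
env.movel(T(box(0,.0725,.19)),rate=.15)
env.reach(np.array([.40,.27,.24]),down(SY-math.pi/2))
effector.grasp(10)
p,d,P=cloud("wrist","w20")
m=near(P,box(0,.072,0)[:2],.04,.110,.13);r=rect(P[m][:,:2]);print(r,"travel",(r[0]-FIN)@np.array([-math.sin(SY),math.cos(SY)]))
cv2.imwrite("pics/c20.png",cv2.resize(p[40:200,150:350,::-1],None,fx=3.5,fy=3.5))
for n in ("rocker_far",): print(n,[(np.round(x["at"],3).tolist(),round(x["score"],2)) for x in tip_of("wrist",n)])
print(box(.019,0,.091))
c,s=math.cos(SY),math.sin(SY);D=P-np.array([*FIN,0]);X=D[...,0]*c+D[...,1]*s;Y=-D[...,0]*s+D[...,1]*c
for x in np.arange(-.045,.046,.005):
    with np.errstate(invalid='ignore'): k=(abs(X-x)<.002)&(abs(Y)<.014)&(P[...,2]>.05)
    if k.sum(): print(x.round(3),np.median(P[k][:,2]).round(4),end="; ")
E
```

```text
[ 0.2   0.63 -1.12  1.8   0.63  1.12  0.17]
dn t 92.0 [0.4791 0.2945 0.0645] F [ 0.3  0.2 -0.2] w 0.0918
grip t 93.2 [0.4788 0.2941 0.064 ] F [0.2 0.6 0.1] w 0.0124
slid t 94.6 [0.4974 0.3614 0.064 ] F [-3.8 -6.9  7.2] w 0.012
(array([0.4975, 0.3608]), 35.7, 12.4, -15.32) travel 0.06936787190699945
rocker_far [([0.497, 0.287, 0.09], 0.62)]
[0.49710898 0.28892247 0.091     ]
-0.045 0.3818; -0.04 0.0707; -0.035 0.0891; -0.03 0.073; -0.025 0.0812; -0.02 0.0823; -0.015 0.0832; -0.01 0.0842; -0.005 0.0853; -0.0 0.0863; 0.005 0.087; 0.01 0.0881; 0.015 0.0895; 0.02 0.09; 0.025 0.0906; 0.03 0.0729; 0.035 0.0887; 0.04 0.088; 0.045 0.069;
```

View pics/c20.png

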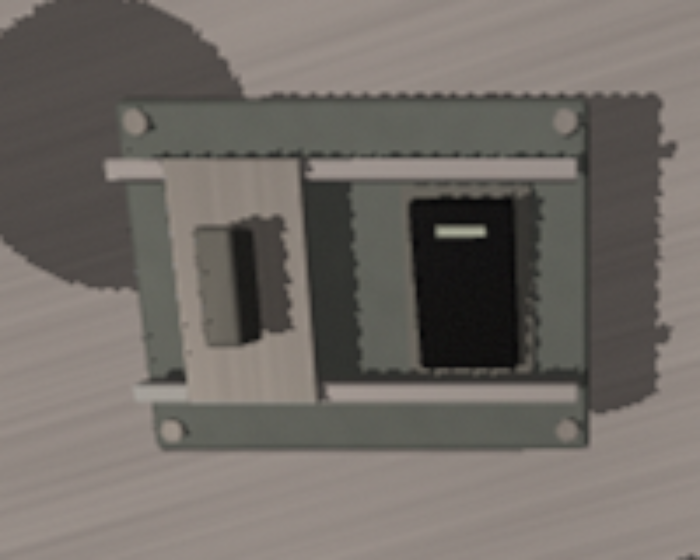

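The tab is against its end stop. The black rocker shows at (465,285) in the crop with its white line at (460,231), and it agrees with the network to 2 mm. Now to press it.

```bash
cat >> h.py <<'E'
def rocker_profile(P):
    c,s=math.cos(SY),math.sin(SY);D=P-np.array([*FIN,0]);X=D[...,0]*c+D[...,1]*s;Y=-D[...,0]*s+D[...,1]*c
    with np.errstate(invalid='ignore'): k=(abs(X)<.024)&(abs(Y)<.013)&(P[...,2]>.076)&(P[...,2]<.1)
    a=np.polyfit(X[k],P[...,2][k],1);print("rocker slope",a.round(4),k.sum())
E
python3 - <<'E'
from h import *
env.reach(T(box(.020,-.001,.14)),RF)
env.movel(T(box(.020,-.001,.098)),rate=.1)
env.pause(.2);f0=np.mean([env.sense()["wrist_force"] for _ in range(3)],0)
z=.096
while z>.0795:
    env.movel(T(box(.020,-.001,z)),rate=.03)
    f=env.sense()["wrist_force"]-f0;print(round(z,4),f[2].round(1),end="; ")
    if f[2]>14: break
    z-=.0015
env.pause(.2)
env.movel(T(box(.020,-.001,.15)),rate=.1)
env.reach(np.array([.40,.27,.24]),down(SY-math.pi/2))
p,d,P=cloud("wrist","w21");rocker_profile(P);stat()
cv2.imwrite("pics/c21.png",cv2.resize(p[40:200,150:350,::-1],None,fx=3.5,fy=3.5))
E
```

```text
0.096 0.8; 0.0945 0.5; 0.093 0.3; 0.0915 1.3; 0.09 1.7; 0.0885 2.4; 0.087 1.2; 0.0855 2.8; 0.084 4.6; 0.0825 12.7; 0.081 21.3; rocker slope [-0.1976  0.0863] 944
 t 108.9 [0.3999 0.27   0.2397] F [-0.1  0.4 -1.1] w 0.0004
```

View pics/c21.png

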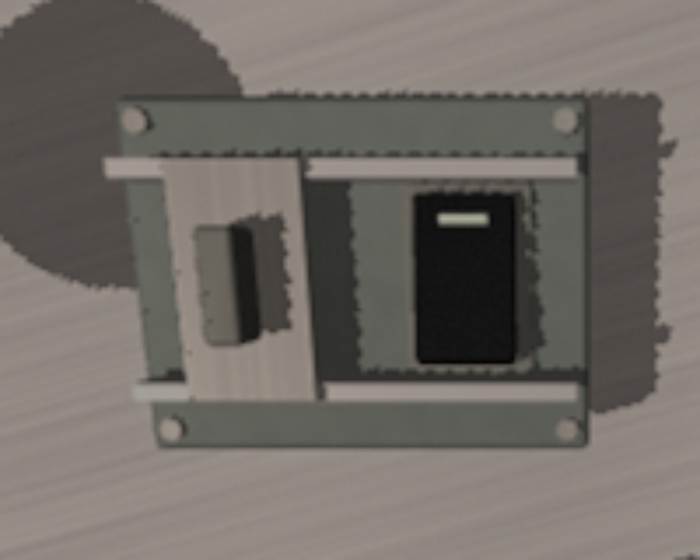

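The slope went from +0.2 to -0.2 rad, so the rocker is fully on. Now I slide the tab back.

```bash
python3 - <<'E'
from h import *
effector.release()
env.reach(T(box(0,.071,.19)),RF)
env.movel(T(box(0,.071,.101)),rate=.1)
effector.grasp(15);s=stat("grip")
env.movel(T(box(0,-.001,.101)),rate=.06);stat("slid")
effector.release();env.pause(.1)
env.movel(T(box(0,0,.19)),rate=.15)
env.reach(np.array([.40,.27,.24]),down(SY-math.pi/2))
p,d,P=cloud("wrist","w22")
m=near(P,FIN,.04,.110,.13);r=rect(P[m][:,:2]);print(r,"travel",(r[0]-FIN)@np.array([-math.sin(SY),math.cos(SY)]))
cv2.imwrite("pics/c22.png",cv2.resize(p[40:200,150:350,::-1],None,fx=3.5,fy=3.5))
env.reach(T(bench(-.10,.0,.17)),down(BY-math.pi/2))
p,d,P=cloud("wrist","w23");B=tob(P)
for l in (-.06,.06):
    with np.errstate(invalid='ignore'): m=(B[...,0]>-.05)&(B[...,0]<.02)&(abs(B[...,1]-l)<.022)&(B[...,2]>.025)&(B[...,2]<.04)
    print(l,np.percentile(B[m][:,0],1),B[m][:,1].min(),B[m][:,1].max(),np.median(B[m][:,2]))
stat()
cloud("scene","s23")
E
```

```text
grip t 114.6 [0.4975 0.3614 0.0639] F [-2.4 -3.6  3.8] w 0.0121
slid t 115.9 [0.4784 0.2925 0.0639] F [ 0.7 -1.9 -1.3] w 0.0118
(array([0.4783, 0.2923]), 35.4, 12.1, -15.31) travel -0.0017717909584937675
-0.06 -0.005880117110359626 -0.07488745158509037 -0.042748755632398154 0.03175232206033973
0.06 -0.005959693579148936 0.044439289610112676 0.07650818568178709 0.03176546143280032
 t 121.7 [ 0.4545 -0.042   0.1334] F [ 0.2  0.3 -0.2] w 0.0915
```

View pics/c22.png

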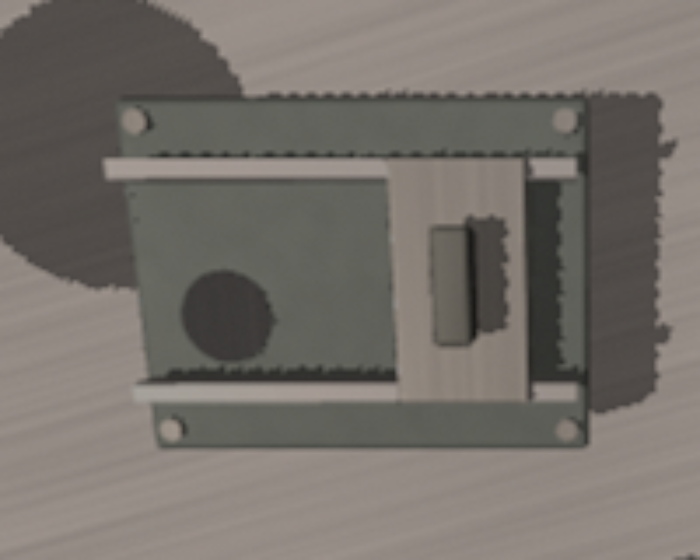

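View pics/w23.png

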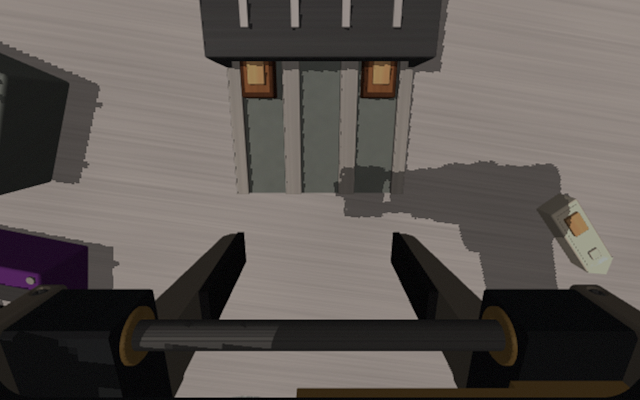

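View pics/s23.png

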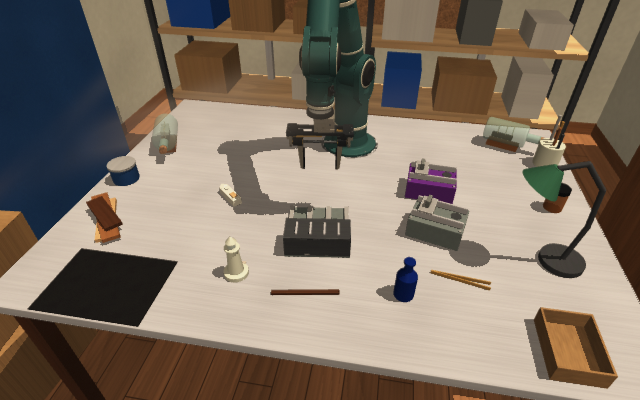

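The tab is closed and covers the rocker. Both hulls are home at (258,78) and (380,78), the other items are unmoved, and the gripper is clear. Handing in.

```bash
python3 -c "
from h import *
workorder.finish_job()"
```

```text
the job is handed in; nothing more can be done
```

I loaded both walnut hulls home in the curing bench, switched it on and slid the lock tab back over the rocker. I handed the job in with about 122 s on the clock; it reports no verdict. Only two hulls were on the desk. I left the white hull and the purple switch box alone.

**Problems on the way**
- **Tool offset:** my first grasp closed on nothing. The fingertips turned out to sit 37 mm behind the reported TCP. I confirmed this with the wrist depth camera and one light touch on the desk (about 19 N), then corrected every move for it.
- **Dropped hull:** the grip slackened while I carried the second hull, and it landed on its side across the bench ribs. I set it on the outer left rib, tipped it upright onto the desk beside the bench, and loaded it from there.

**Last checks**
- **Hulls:** both sterns measured -5.9 mm in the bench frame, against -6 mm when fully home. Both lie flat in the two outer lanes.
- **Rocker:** its slope went from +0.2 to -0.2 rad, so it is fully on. I measured this before the tab covered it again.
- **Tab:** it reached the end of its travel against the stop when opened. Now closed, it reads within 2 mm of where it started.
- **Other items:** the lighthouse, bottle, tweezers and keel strip looked unmoved in the final picture, and the gripper was clear of everything. No check failed or disagreed.

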